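# Seat a transformer carrier and run the covered test button

## Task

Slide the aluminium carrier plate along the test fixture, without lifting it, until its holes drop over the fixture's pins and it lies flat in the nest. Only then slide the dust cover of the console right aside, press the button underneath fully down and let it go, and slide the cover fully closed again. Leave the carrier seated and the other things on the bench where they are.

Things in the scene. Friction and masses are not known exactly. Their poses are not given: they have to be found in the camera images.
- fixture: Grey test fixture fixed to the bench, left or right, turned by up to 0.25 rad; 285 mm long (its x) by 180 mm wide (its y). Its x runs from the loading shelf (near the robot) over the nest to the stop wall. Origin: at bench height on the centre line, under the edge where the shelf ends and the nest begins. The offsets below are in its frame.
- fixture_shelf (a point): Middle of the shelf's nest-side edge, 28 mm above the bench, x = 0. The flat dark steel shelf covers x -165 to 0 mm, 170 mm wide, open at its sides but for two slanting lead-in guides at x -45 to 0 mm, whose inner faces narrow from y = +-78 to +-62 mm; their tops are 40 mm above the bench.
- fixture_nest (a point): Centre of the nest floor, at (52, 0, 20) mm: the carrier's origin is here when seated (play 2 mm each way). The nest covers x 0 to 104 mm between side guides at y = +-62 mm, tops at 40 mm. A plate pushed off the shelf rides level over the pins and drops 8 mm over them only once its rear edge has passed the shelf's edge, in the last 4 mm before the stop.
- fixture_pin (a point): Top of the first of three fixed steel pins, 10 mm across, which rise 7.5 mm from the nest floor, at (x, y) = (27, 0) mm. The other two are at (64, 38) and (64, -38) mm.
- fixture_stop (a point): Middle of the top inner edge of the stop wall at the end of the nest, x = 104 mm, 44 mm above the bench.
- carrier: Loose aluminium plate, 100 (its x) by 120 (y) by 8 mm, 0.3 to 0.55 kg, flat on the shelf at the start, within 7 mm of the centre line and 0.08 rad of the fixture's direction. Origin: centre of its underside; x points to its front edge, to the nest. 18 mm holes at (-25, 0), (12, 38), (12, -38) mm. A transformer 34 x 36 mm, top 40 mm above the underside, is fixed at (21, 0) mm.
- carrier_lip (a point): Centre of the rear face of the carrier's upright push lip: 50 mm behind the carrier's origin (flush with the plate's rear edge), 22 mm above its underside. The lip is 90 mm wide (carrier's y), 6 mm thick, its top 36 mm above the underside. Pushed here towards its +x the carrier slides at about 2 to 4 N.
- console: Grey switch console fixed to the bench, left or right, turned by up to 0.25 rad; 140 mm (x) by 240 mm (y), deck 45 mm above the bench. Origin: centre of its underside. Two rails at x = +-54 mm (12 mm wide, tops at 73 mm) carry the dust cover, which slides along the console's y.
- cover (a joint): Opening of the dust cover in m: 0 fully closed (over the button), 0.09 fully open, moving towards the console's +y. It stays where it is left; about 1.5 N moves it. At the start it may be ajar by up to 0.012.
- cover_tab (a point): Centre of the top of the cover's upright tab, 102 mm above the bench. The tab is 70 mm long (console's x), 14 mm thick (console's y), 24 mm high, and stands at the centre of the flat grey cover plate of 118 mm (x) by 86 mm (y), 5 mm thick, whose top is 78 mm above the bench. Closed, the tab is at console (0, -50) mm; open, at (0, 40) mm.
- button (a joint): How far the button is pressed, in m: 0 up, 0.006 fully down. A spring needs about 1.5 N to begin and 5 N when fully down.
- button_top (a point): Centre of the top of the round black push button, 36 mm across, its top 67 mm above the bench, at console (0, -50) mm. It sits in a round grey housing 52 mm across and 12 mm high on the deck, between the rails, and is pressed straight down.
- spool: Bystander: copper-wire spool, 56 mm across, 46 mm high, standing between the two pieces of equipment. Origin at the centre of its underside.
- screwdriver: Bystander: screwdriver 180 mm long lying on the bench on the robot's side of the console.
- transformer: Bystander: loose steel and copper transformer, 56 x 56 x 48 mm, standing at the right of the bench. Origin at the centre of its underside.
- meter: Bystander: black hand-held meter lying flat beyond the console, 160 x 80 x 34 mm. Origin at the centre of its underside.
- jar: Bystander: amber jar with a black cap, 54 mm across, 75 mm high, beyond the spool. Origin at the centre of its underside.
- brush: Bystander: brush 170 mm long lying at the left of the bench.
Things that resemble listed ones, but are neither listed nor needed, are in the scene too. Several things have the shape of the carrier; the one meant has the colours described above.

How it is judged:
By the outcome, as a careful person would: the job done as asked, in the order asked, and still so for the second after the job is handed in, with the robot touching nothing.
It also fails if it takes over 64 s, if anything falls off the work surface, if the arm or the gripper's body presses on something with over 40 N, if the wrist force passes 120 N, or if a joint passes its speed limit or range.

## Robot

A 6-joint arm with a two-finger parallel gripper is mounted at the origin on the work surface. World frame = base frame: x ahead of the robot, y to its left, z up, the work surface at z = 0. Lengths are in m, angles in degrees, forces in N, time in s.
With the tool pointing down it reaches from about 0.4 to 0.825 m from the base axis. Payload 7 kg.
Tool frame: the origin (TCP) lies on the centre line of the jaws, within the pads' length; the fingertips stand r.tip_reach ahead of it and the grasp point (between the pads) is the TCP (r.tip_reach is the distance from the TCP to the fingertips, in m); z points along the fingers, y is the line along which they close (so a half turn about z gives the same grasp; the last joint's range is limited). The gripper opens to 88 mm and grips with 3 to 60 N. Pads are 19 mm wide; open, the fingers measure 130 mm over their backs; the gripper's body (78 mm by 193 mm) begins 47 mm behind the grasp point.
Start: joints at [-51.503, 20.546, 0.682, 0, -70.136, -16.507], TCP at [0.253, -0.626, 0.246] pointing down, gripper open.
Joint ranges: [-176.03, 176.03], [-82.01, 121.73], [-58.28, 71.71], [-173.87, 95.51], [-174.79, -0.11], [-173.66, 173.66]. Speed limits (degrees/s): [136.94, 136.94, 172.46, 180, 180, 180].

## Interface

Orientations are given as [roll, pitch, yaw] about the fixed x, y, z axes, in that order (R = Rz(yaw) Ry(pitch) Rx(roll)).
In Python, from plant import sensors, cams, r gives the robot as it stands.
- The arm moves only by the tool drive_tool, never from a script. Its argument "rows" is a list of rows, each an object of numbers: "fingers": the gripper's target within -1 to 1 (fully open at 1, half-way at 0, shut at -1); "x", "y", "z": the shift along the tool's x, y, z in m; "spin": the turn about the tool's z in rad. A call has 1 to 10 rows; each row is the pose to reach, as a shift and turn from the pose commanded when the call began, along the tool's axes at that moment; what a row does not reach only later rows make up. A row lasts 1/8 s, in which the tool goes at most 62.5 mm and 10.7 degrees, less where a joint would pass 70% of its speed; a pose out of reach is approached as far as the arm can. A call with a gripper value outside its range is refused whole. The fingers move at their own pace and stop on an object; "newtons" is the grip in N (left out, the last holds). Time passes only in rows, so rows that repeat a pose let the fingers close. It gives the time, the measured TCP pose, the force, the opening and the grip force at its end, in the units of the state.
- sensors.get_state(): the state, without advancing time (a new reading comes with each control period).
- cams.capture(name): name is "scene" or "side" or "wrist"; returns a dict with "pixels" (400x640x3 uint8, red, green, blue), "intrinsics" (3x3 intrinsics, pixels), "eye" and "orientation" of the camera in the world; the wrist camera has in their place "T_tool_cam" (4x4, takes a point from camera to tool coordinates, whose origin is the TCP and whose axes are the flange's). Camera axes: x right, y up, looking along -z (the intrinsics and any distortion apply to the point x, -y, -z); pixel columns grow to the right and rows downward; lengths in m; the calibration is good to about 2 mm. A picture is of the moment at which its call begins: read the wrist's pose just before it. There is no depth.
- r.close_job(): hands the job in; it is judged then, once.
The state is a dict: "time_s": time; "joints": joint angles; "qd": joint speeds; "joint_torque": joint torques, N m; "tcp_pos": TCP position; "eef_rot": TCP orientation; "contact_force": force on the tool from outside, world axes, zero at the start; "moment": the same for the moment, N m; "gripper_width": finger opening in m; "gripper_force": force on a finger pad.
Only numpy, scipy, OpenCV 4.12 (cv2) and the standard library are available. Lean on these libraries where they do the work, as an engineer would, in place of code of your own. Each camera call takes 0.05 s, during which the arm holds its last target. There are 200 camera calls.

## Working session

There is one attempt and no reset: what is moved stays moved. The work goes in short steps, Python scripts to look and compute and a tool call to move; the robot and the scene stay as the last step left them, time stands still between calls to the robot, and variables do not carry over. Pictures are saved under pics/ and viewed, at most 10 in all, crops included, and the job is handed in when it is done.

Besides the shell and the picture viewer there is one more tool, called after "Request:" as name([rows], argument=value, ...), one row to a line, values as JSON. drive_tool: Moves the arm, as the interface text tells. Its arguments: {"type":"object","properties":{"rows":{"type":"array"},"newtons":{"type":"number"}},"required":["rows"]}

```bash
mkdir -p pics; ls
python3 - <<'E'
from plant import sensors,cams,r
import cv2,numpy as np
s=sensors.get_state();print(s,r.tip_reach)
for n in("scene","side"):
    c=cams.capture(n);cv2.imwrite(f"pics/{n}0.png",c["pixels"][:,:,::-1]);print(n,{k:v for k,v in c.items() if k!="pixels"})
    np.savez(f"{n}.npz",**{k:np.array(v) for k,v in c.items()})
c=cams.capture("wrist");print({k:v for k,v in c.items() if k!="pixels"})
E
```

```text
pics
{'time_s': 0.0, 'joints': array([-5.15023186e+01,  2.05904619e+01,  6.35325571e-01, -2.20393913e-02,
       -7.01359134e+01, -1.65075556e+01]), 'qd': array([0.02890465, 0.02045658, 0.08923073, 0.06960773, 0.07897979,
       0.08881001]), 'joint_torque': array([ 3.03870647e-04, -5.82716775e+01,  2.93062162e+01,  6.99715465e+00,
        7.05628467e-03, -1.24163557e-04]), 'tcp_pos': array([ 0.2525797 , -0.62547477,  0.2446394 ]), 'eef_rot': array([ 1.79906815e+02, -6.00914034e-03, -1.58017375e+02]), 'contact_force': array([ 0.47944514, -0.631606  ,  0.27545466]), 'moment': array([ 0.02872412, -0.00748674, -0.01506077]), 'gripper_force': 0.0, 'gripper_width': 0.08755230392241095} 0.019
scene {'intrinsics': array([[464.57044356,   0.        , 319.75692554],
       [  0.        , 464.57044356, 207.70704988],
       [  0.        ,   0.        ,   1.        ]]), 'eye': array([1.28533319, 0.23282706, 1.02311028]), 'orientation': array([ 39.50409748,  -0.21664264, 106.93391993])}
side {'intrinsics': array([[457.30631899,   0.        , 324.5613244 ],
       [  0.        , 457.30631899, 194.5013382 ],
       [  0.        ,   0.        ,   1.        ]]), 'eye': array([ 0.4879199 , -0.87163507,  0.82822872]), 'orientation': array([49.28917903,  0.91761537, -5.78116682])}
{'intrinsics': array([[305.22717901,   0.        , 319.1530902 ],
       [  0.        , 305.22717901, 198.9653496 ],
       [  0.        ,   0.        ,   1.        ]]), 'T_tool_cam': array([[-2.10129389e-04,  9.63894569e-01,  2.66284087e-01,
         7.16521319e-02],
       [ 9.99999800e-01,  3.61211717e-04, -5.18396224e-04,
         1.06377276e-03],
       [-5.95864238e-04,  2.66283925e-01, -9.63894453e-01,
        -1.38446425e-01],
       [ 0.00000000e+00,  0.00000000e+00,  0.00000000e+00,
         1.00000000e+00]])}
```

View pics/scene0.png

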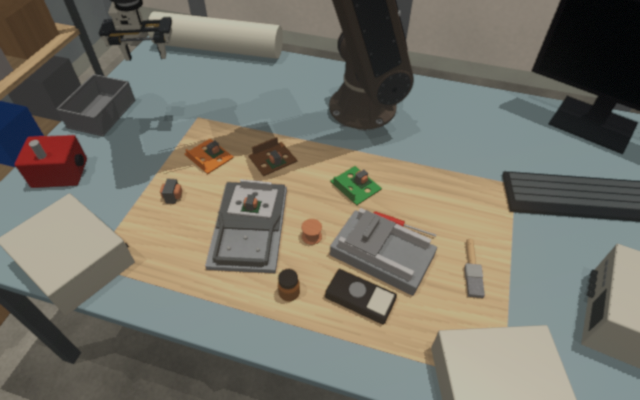

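View pics/side0.png

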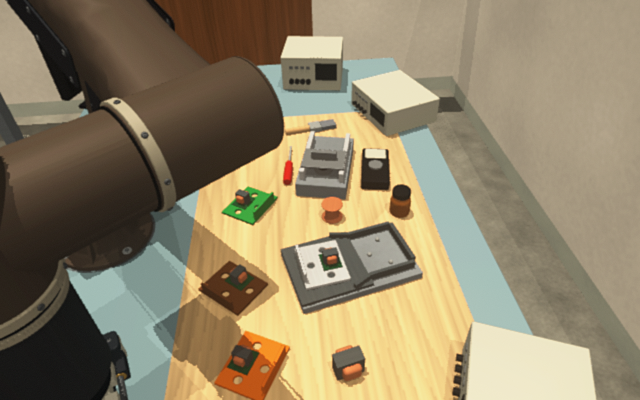

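The scene view shows carrier-shaped things at (208,153) orange, (272,157) brown, (357,184) green and (252,203) aluminium, which lies on the fixture's shelf. The aluminium one fits the description. The console is at (383,248), the spool at (311,231) and the jar at (288,284). Next is an enlarged crop to confirm and to pick corners.

Run:
```python
import cv2
a=cv2.imread("pics/scene0.png")[170:300,195:455]
cv2.imwrite("pics/crop1.png",cv2.resize(a,None,fx=3,fy=3,interpolation=cv2.INTER_CUBIC))
b=cv2.imread("pics/side0.png")[125:315,270:430]
cv2.imwrite("pics/crop2.png",cv2.resize(b,None,fx=3,fy=3,interpolation=cv2.INTER_CUBIC))
```

```text
(no output)
```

View pics/crop1.png

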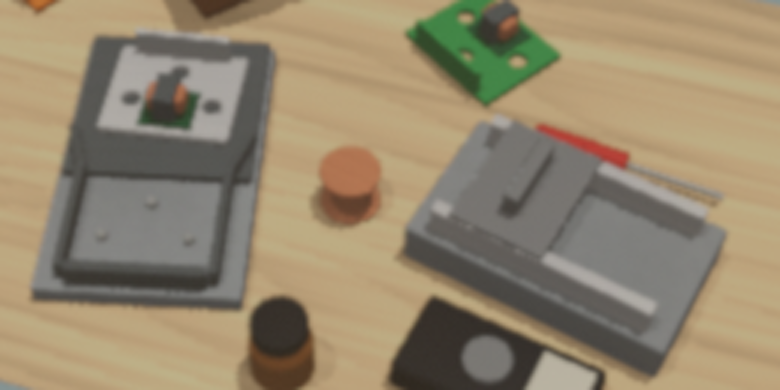

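View pics/crop2.png

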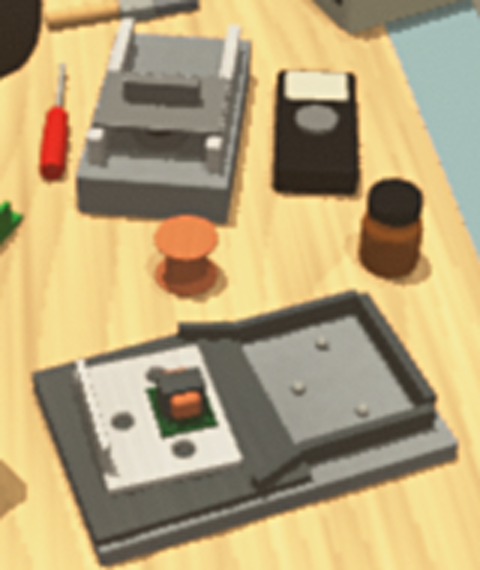

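The crops confirm the aluminium plate (scene crop centre 170,90) on the fixture's shelf. Pins are at (151,201), (101,235) and (189,239), and the console tab is at (528,170). The next step fits the poses from both views.

```bash
cat > h.py <<'E'
import numpy as np
from scipy.optimize import least_squares
from scipy.spatial.transform import Rotation as R
def cam(n):
    d=np.load(n+".npz");return d["intrinsics"],d["eye"],R.from_euler("xyz",d["orientation"],degrees=True).as_matrix()
def proj(C,P):
    K,e,M=C;p=(np.atleast_2d(P)-e)@M;q=np.c_[p[:,0],-p[:,1],-p[:,2]]@K.T;return q[:,:2]/q[:,2:]
def W(v,P):
    P=np.array(P,float)/1000;c,s=np.cos(v[2]),np.sin(v[2]);return np.c_[v[0]+c*P[:,0]-s*P[:,1],v[1]+s*P[:,0]+c*P[:,1],P[:,2]]
E
cat > fit.py <<'E'
from h import *
A,B=cam("scene"),cam("side")
o1,o2=np.array([195,170]),np.array([270,125])
def fit(name,P,a,b,v0):
    # P model points; a,b crop pixels or None
    ia=[i for i in range(len(P)) if a[i]];ib=[i for i in range(len(P)) if b[i]]
    ua=np.array([a[i] for i in ia])/3+o1-.33;ub=np.array([b[i] for i in ib])/3+o2-.33
    def f(v):
        Q=np.array(P,float)
        if len(v)>3: Q[-1,1]+=v[3]*1000
        w=W(v,Q);return np.r_[(proj(A,w[ia])-ua).ravel(),(proj(B,w[ib])-ub).ravel()]
    s=least_squares(f,v0,loss="soft_l1");print(name,s.x.round(4),"resid px",f(s.x).round(1).tolist());return s.x
N=None
F=fit("fixture",[(27,0,27.5),(64,38,27.5),(64,-38,27.5),(-165,-85,28),(-165,85,28)],[(151,201),(189,239),(101,235),(95,37),(270,45)],[(298,387),(322,343),(362,409),(100,540),(35,375)],[.5,-.15,0])
C=fit("carrier",[(50,-60,36),(50,60,36),(12,38,36),(12,-38,36),(-25,0,36)],[(98,127),(233,142),(212,107),(131,98),(180,71)],[(241,461),(199,347),(157,375),(184,449),(123,421)],[.45,-.15,0])
K=fit("console",[(70,-120,45),(70,120,45),(-70,120,45),(-70,-120,45),(0,-50,102)],[(408,237),(660,350),(722,237),N,(532,165)],[(228,190),(250,40),N,(80,182),(163,80)],[.5,.2,0,0])
c,s=np.cos(F[2]),np.sin(F[2]);d=C[:2]-F[:2]
print("carrier in fixture",c*d[0]+s*d[1],-s*d[0]+c*d[1],C[2]-F[2])
print("lip",W(C,[(-50,0,50)]),"tab",W(K,[(0,-50+K[3]*1000,102)]),"button",W(K,[(0,-50,67)]),"open",W(K,[(0,40,102)]))
E
python3 fit.py
```

```text
fixture [ 0.6261 -0.1698  0.2438] resid px [-0.4, 0.1, -0.6, -0.4, -0.5, -0.4, -0.6, -0.2, -0.6, -0.5, 0.5, -1.2, 0.1, -1.6, 0.7, -1.2, -0.8, 0.0, -0.9, -1.2]
carrier [ 0.5365 -0.1877  0.1552] resid px [-0.7, 0.0, -2.6, -0.1, -0.5, 0.0, -0.4, 0.0, -0.3, 0.6, -0.0, -0.5, -0.8, -0.9, 0.0, -0.4, -0.4, -0.5, -0.3, -0.4]
console [ 0.5863  0.1891 -0.2209  0.014 ] resid px [-3.4, -2.7, 0.3, 0.6, 0.4, -3.5, -1.2, 1.8, 0.9, -0.5, 0.1, -0.4, -1.5, -1.1, -0.0, -0.9]
carrier in fixture -0.09129113302871063 0.004274677834350135 -0.08853937876369106
lip [[ 0.48705773 -0.19538937  0.05      ]] tab [[0.57839352 0.15397361 0.102     ]] button [[0.5753357  0.14035515 0.067     ]] open [[0.59505296 0.22816876 0.102     ]]
```

```bash
cat > go.py <<'E'
import sys
from h import *
from plant import sensors
F=[.6261,-.1698,.2438];K=[.5863,.1891,-.2209]
# go.py F|K x y z(mm in frame) yawoff_deg -> shift in tool axes
def shift(fr,x,y,z,off):
    s=sensors.get_state();v={"F":F,"K":K}[fr];t=W(v,[(x,y,z)])[0];R0=R.from_euler("xyz",[180,0,s["eef_rot"][2]],degrees=True).as_matrix()
    d=R0.T@(t-s["tcp_pos"]);yaw=np.degrees(v[2])+off
    dy=(yaw-s["eef_rot"][2]+180)%360-180
    print("target",t.round(4),"shift",d.round(4),"spin",round(-np.radians(dy),4),"rows>=",np.ceil(max(np.linalg.norm(d)/.0625,abs(dy)/10.7)))
if __name__=="__main__": shift(sys.argv[1],*map(float,sys.argv[2:6]))
E
python3 go.py F -190 6 160 180
```

```text
target [ 0.4403 -0.2098  0.16  ] shift [-0.3297  0.3153  0.0848] spin 0.1399 rows>= 8.0
```

Request:
drive_tool([
  {"x":-0.33,"y":0.315,"z":0.085,"spin":0.14,"fingers":-0.1},
  {"x":-0.33,"y":0.315,"z":0.085,"spin":0.14,"fingers":-0.1},
  {"x":-0.33,"y":0.315,"z":0.085,"spin":0.14,"fingers":-0.1},
  {"x":-0.33,"y":0.315,"z":0.085,"spin":0.14,"fingers":-0.1},
  {"x":-0.33,"y":0.315,"z":0.085,"spin":0.14,"fingers":-0.1},
  {"x":-0.33,"y":0.315,"z":0.085,"spin":0.14,"fingers":-0.1},
  {"x":-0.33,"y":0.315,"z":0.085,"spin":0.14,"fingers":-0.1},
  {"x":-0.33,"y":0.315,"z":0.085,"spin":0.14,"fingers":-0.1},
  {"x":-0.33,"y":0.315,"z":0.085,"spin":0.14,"fingers":-0.1},
  {"x":-0.33,"y":0.315,"z":0.085,"spin":0.14,"fingers":-0.1},
])

```text
time_s: 1.4
tcp_pos: [0.4406, -0.2104, 0.1606]
eef_rot: [180.0, -0.0, -166.0]
contact_force: [0.0, 0.2, 0.0]
gripper_width: 0.0394
gripper_force: 0.0
```

```bash
cat > look.py <<'E'
import sys,cv2
from h import *
from plant import sensors,cams
s=sensors.get_state();c=cams.capture("wrist")
T=np.array(c["T_tool_cam"]);M=R.from_euler("xyz",s["eef_rot"],degrees=True).as_matrix()
C=(c["intrinsics"],s["tcp_pos"]+M@T[:3,3],M@T[:3,:3])
n=sys.argv[1];np.savez(n+".npz",K=C[0],e=C[1],M=C[2])
cv2.imwrite(f"pics/{n}.png",c["pixels"][:,:,::-1])
E
python3 look.py w1; python3 go.py F -190 6 60 180
python3 - <<'E'
from h import *
d=np.load("w1.npz");C=(d["K"],d["e"],d["M"])
print(proj(C,W([.6261,-.1698,.2438],[(27,0,27.5),(64,38,27.5),(64,-38,27.5),(-165,-85,28),(-165,85,28)])).round())
E
```

```text
target [ 0.4403 -0.2098  0.06  ] shift [0.     0.0009 0.1006] spin -0.0005 rows>= 2.0
[[313. 385.]
 [347. 411.]
 [280. 411.]
 [222. 221.]
 [403. 221.]]
```

View pics/w1.png

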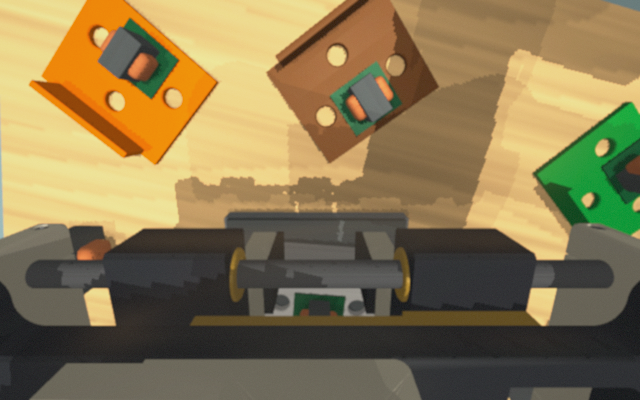

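The wrist view shows the shelf's rear edge at row 213, columns 227 to 407, which is within about 4 mm of the estimate. The aluminium carrier is straight ahead under the gripper, and the brown and orange ones are clear of it. I'll descend and begin to push.

Request:
drive_tool([
  {"y":0.004,"z":0.05,"fingers":-0.1},
  {"y":0.004,"z":0.101,"fingers":-0.1},
  {"y":0.004,"z":0.101,"fingers":-0.1},
  {"x":-0.015,"y":0.004,"z":0.101,"fingers":-0.1},
  {"x":-0.025,"y":0.004,"z":0.101,"fingers":-0.1},
  {"x":-0.03,"y":0.004,"z":0.101,"fingers":-0.1},
  {"x":-0.035,"y":0.004,"z":0.101,"fingers":-0.1},
  {"x":-0.04,"y":0.004,"z":0.101,"fingers":-0.1},
  {"x":-0.045,"y":0.004,"z":0.101,"fingers":-0.1},
  {"x":-0.05,"y":0.004,"z":0.101,"fingers":-0.1},
])

```text
invalid input
```

Request:
drive_tool([
  {"x":-0.005,"fingers":-0.1},
  {"x":-0.01,"fingers":-0.1},
  {"x":-0.015,"fingers":-0.1},
  {"x":-0.02,"fingers":-0.1},
  {"x":-0.025,"fingers":-0.1},
  {"x":-0.03,"fingers":-0.1},
  {"x":-0.035,"fingers":-0.1},
  {"x":-0.04,"fingers":-0.1},
])

```text
invalid input
```

```bash
python3 go.py F -105 4 60 180
python3 - <<'E'
from plant import cams
import cv2,numpy as np
a=cams.capture("scene")["pixels"][165:275,195:335,::-1];b=cams.capture("side")["pixels"][210:320,270:430,::-1]
a=cv2.resize(a,None,fx=2.75,fy=2.75,interpolation=2);b=cv2.resize(b,None,fx=2.5,fy=2.5,interpolation=2)
o=np.zeros((310,800,3),np.uint8);o[:a.shape[0],:a.shape[1]]=a;o[:b.shape[0],400:400+b.shape[1]]=b
cv2.imwrite("pics/m2.png",o)
E
```

```text
target [ 0.5232 -0.1913  0.06  ] shift [-0.085  -0.001   0.1006] spin -0.0005 rows>= 3.0
```

View pics/m2.png

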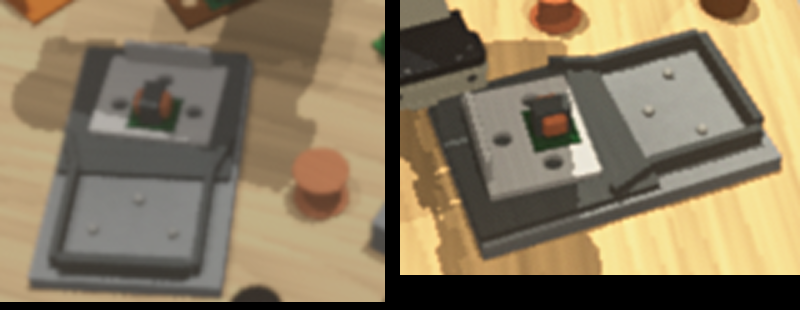

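The moves were refused and nothing has moved: the picture still shows the plate on the shelf. The rows probably need every field.

Request:
drive_tool([
  {"x":0,"y":0.004,"z":0.05,"spin":0,"fingers":-0.1},
  {"x":0,"y":0.004,"z":0.101,"spin":0,"fingers":-0.1},
  {"x":0,"y":0.004,"z":0.101,"spin":0,"fingers":-0.1},
  {"x":-0.015,"y":0.004,"z":0.101,"spin":0,"fingers":-0.1},
  {"x":-0.025,"y":0.004,"z":0.101,"spin":0,"fingers":-0.1},
  {"x":-0.03,"y":0.004,"z":0.101,"spin":0,"fingers":-0.1},
  {"x":-0.035,"y":0.004,"z":0.101,"spin":0,"fingers":-0.1},
  {"x":-0.04,"y":0.004,"z":0.101,"spin":0,"fingers":-0.1},
  {"x":-0.045,"y":0.004,"z":0.101,"spin":0,"fingers":-0.1},
  {"x":-0.05,"y":0.004,"z":0.101,"spin":0,"fingers":-0.1},
])

```text
time_s: 2.8
tcp_pos: [0.4882, -0.1943, 0.0595]
eef_rot: [180.0, -0.0, -166.0]
contact_force: [-3.5, -2.0, 3.5]
gripper_width: 0.0392
gripper_force: 1.9
```

Request:
drive_tool([
  {"x":-0.005,"y":0,"z":0,"spin":0,"fingers":-0.1},
  {"x":-0.01,"y":0,"z":0,"spin":0,"fingers":-0.1},
  {"x":-0.015,"y":0,"z":0,"spin":0,"fingers":-0.1},
  {"x":-0.02,"y":0,"z":0,"spin":0,"fingers":-0.1},
  {"x":-0.025,"y":0,"z":0,"spin":0,"fingers":-0.1},
  {"x":-0.03,"y":0,"z":0,"spin":0,"fingers":-0.1},
  {"x":-0.035,"y":0,"z":0,"spin":0,"fingers":-0.1},
])

```text
time_s: 3.68
tcp_pos: [0.5127, -0.1892, 0.0584]
eef_rot: [179.9, -1.1, -166.2]
contact_force: [-32.7, -25.1, 21.6]
gripper_width: 0.0396
gripper_force: 18.7
```

```bash
python3 go.py F -50 4 60 180
cat > m.py <<'E'
from plant import cams
import cv2,numpy as np,sys
a=cams.capture("scene")["pixels"][165:275,195:335,::-1];b=cams.capture("side")["pixels"][210:320,270:430,::-1]
a=cv2.resize(a,None,fx=2.75,fy=2.75,interpolation=2);b=cv2.resize(b,None,fx=2.5,fy=2.5,interpolation=2)
o=np.zeros((310,800,3),np.uint8);o[:a.shape[0],:a.shape[1]]=a;o[:b.shape[0],400:400+b.shape[1]]=b
cv2.imwrite(f"pics/{sys.argv[1]}.png",o)
E
python3 m.py m3
```

```text
target [ 0.5766 -0.178   0.06  ] shift [-0.0648 -0.0044 -0.0016] spin -0.0029 rows>= 2.0
```

View pics/m3.png

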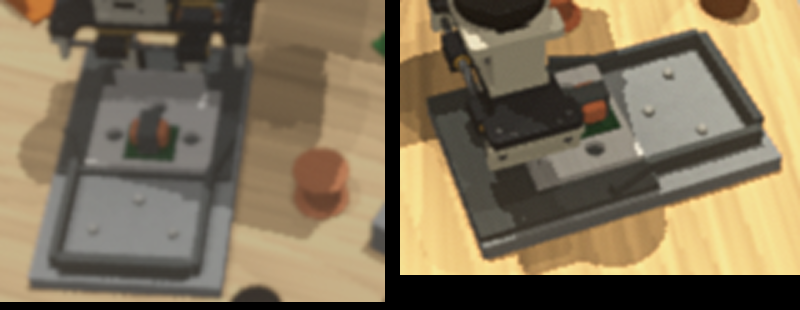

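The picture shows the plate's front +y corner on the right lead-in guide (left half, about 213,160). The 40 N comes from high pad friction on the lip, so the plate cannot slide sideways. I'll back off, then grip the lip lightly across its thickness to steer the plate.

Request:
drive_tool([
  {"x":-0.02,"y":0,"z":0,"spin":0,"fingers":-0.1},
  {"x":-0.01,"y":0,"z":0,"spin":0,"fingers":-0.1},
  {"x":0.01,"y":0,"z":0,"spin":0,"fingers":-0.1},
  {"x":0.02,"y":0,"z":-0.06,"spin":0,"fingers":-0.1},
  {"x":0.02,"y":0,"z":-0.1,"spin":0,"fingers":-0.1},
  {"x":0.02,"y":0,"z":-0.1,"spin":0,"fingers":-0.1},
])

```text
time_s: 4.53
tcp_pos: [0.5045, -0.1904, 0.1633]
eef_rot: [-179.9, 0.5, -166.0]
contact_force: [0.1, 0.5, -0.6]
gripper_width: 0.0392
gripper_force: 0.0
```

Run:
```python
from plant import sensors,cams
import cv2,numpy as np
from h import *
s=sensors.get_state();print(s["joints"].round(1),s["tcp_pos"],s["contact_force"])
A,B=cam("scene"),cam("side")
rs=[]
for n,C in(("scene",A),("side",B)):
    p=cams.capture(n)["pixels"];cv2.imwrite(f"pics/{n}4.png",p[:,:,::-1])
    h=cv2.cvtColor(p,cv2.COLOR_RGB2HSV)
    f=proj(C,W([.6261,-.1698,.2438],[(-50,0,36),(50,0,36)]));print(f)
    r0=f.mean(0).astype(int)
    m=((h[...,0]>45)&(h[...,0]<90)&(h[...,1]>70)).astype(np.uint8)
    k=np.zeros_like(m);k[r0[1]-45:r0[1]+45,r0[0]-55:r0[0]+55]=1
    ys,xs=np.nonzero(m*k);print(n,"green",len(xs),xs.mean(),ys.mean())
a=cv2.imread("pics/scene4.png")[170:270,200:310];b=cv2.imread("pics/side4.png")[210:310,280:420]
a=cv2.resize(a,None,fx=5.2,fy=5.2,interpolation=2)[:,:];a=a[:520];b=cv2.resize(b,None,fx=1.6,fy=1.6,interpolation=2)
o=np.zeros((520,800,3),np.uint8);o[:520,:a.shape[1]]=a;o[:160,575:575+224]=b[:160];cv2.imwrite("pics/m4.png",o)
```

```text
[  0.2  11.6 -23.4   0.  -54.5 -76.1] [ 0.50451372 -0.19042116  0.16332734] [ 0.07576195  0.50516992 -0.59741969]
[[248.60358346 212.05110482]
 [242.85745051 241.98090471]]
scene green 33 248.4848484848485 228.6060606060606
[[338.76401548 258.79475711]
 [378.7269997  247.38664335]]
side green 90 358.1777777777778 256.3666666666667
```

View pics/m4.png

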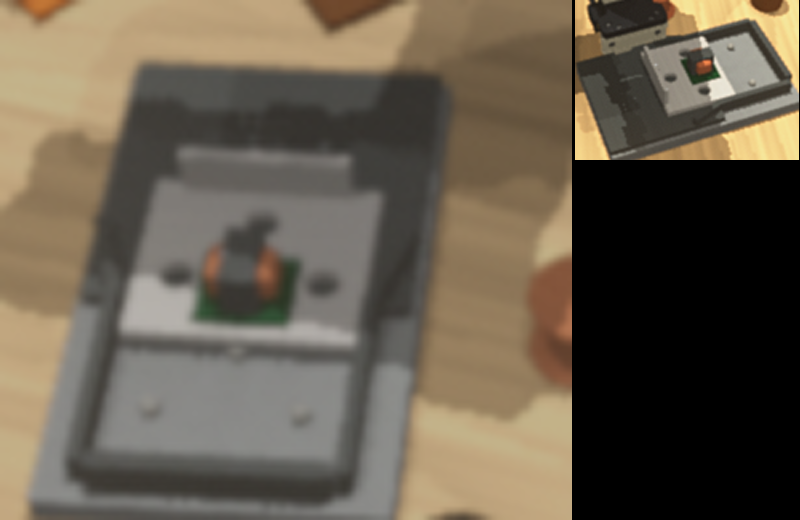

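The plate's front edge is in crop at (120,332) to (357,345), already past the lead-in and near the first pin. I'll fit its pose.

Run:
```python
from h import *
A=cam("scene")
def fit(P,px):
    u=np.array(px)/5.2+[199.6,169.6]
    s=least_squares(lambda v:(proj(A,W(v,P))-u).ravel(),[.55,-.17,.2],loss="soft_l1");print(s.x,s.fun.round(1));return s.x
C=fit([(50,-60,36),(50,60,36),(12,38,36),(12,-38,36),(-25,0,36)],[(120,332),(357,345),(322,283),(177,274),(262,220)])
F=fit([(64,38,27.5),(64,-38,27.5),(-165,-85,28),(-165,85,28)],[(301,412),(149,403),(138,65),(450,92)])
for f in(F,np.array([.6261,-.1698,.2438])):
    c,s=np.cos(f[2]),np.sin(f[2]);d=C[:2]-f[:2];print(c*d[0]+s*d[1],-s*d[0]+c*d[1],C[2]-f[2])
```

```text
[ 0.6019485  -0.17230375  0.23069449] [ 0.  -0.1 -0.2 -0.2  0.3 -0.2  0.   0.1 -0.1  0.5]
[ 0.62639699 -0.16768758  0.22954145] [-0.1  0.6 -0.   0.6  1.1 -0.3 -0.7 -2.5]
-0.024857545082583244 0.0010676986908008043 0.0011530447155087553
-0.024041671920610495 0.0034002669189761693 -0.013105505962687253
```

```bash
python3 go.py F -105 2.5 160 179.6
```

```text
target [ 0.5236 -0.1927  0.16  ] shift [-0.0199 -0.0076 -0.0002] spin 0.0072 rows>= 1.0
```

Request:
drive_tool([
  {"x":-0.015,"y":-0.0075,"z":0.05,"spin":0.007,"fingers":-0.1},
  {"x":-0.015,"y":-0.0075,"z":0.1,"spin":0.007,"fingers":-0.1},
  {"x":-0.015,"y":-0.0075,"z":0.1,"spin":0.007,"fingers":-0.1},
  {"x":-0.025,"y":-0.0075,"z":0.1,"spin":0.007,"fingers":-0.1},
  {"x":-0.032,"y":-0.0075,"z":0.1,"spin":0.007,"fingers":-0.1},
  {"x":-0.038,"y":-0.0075,"z":0.1,"spin":0.007,"fingers":-0.1},
  {"x":-0.044,"y":-0.0075,"z":0.1,"spin":0.007,"fingers":-0.1},
  {"x":-0.05,"y":-0.0075,"z":0.1,"spin":0.007,"fingers":-0.1},
  {"x":-0.056,"y":-0.0075,"z":0.1,"spin":0.007,"fingers":-0.1},
])

```text
time_s: 5.75
tcp_pos: [0.5589, -0.1845, 0.0596]
eef_rot: [180.0, -0.0, -166.4]
contact_force: [-4.3, -1.6, 3.4]
gripper_width: 0.0393
gripper_force: 2.1
```

Request:
drive_tool([
  {"x":-0.006,"y":0,"z":0,"spin":0,"fingers":-0.1},
  {"x":-0.012,"y":0,"z":0,"spin":0,"fingers":-0.1},
  {"x":-0.018,"y":0,"z":0,"spin":0,"fingers":-0.1},
  {"x":-0.024,"y":0,"z":0,"spin":0,"fingers":-0.1},
])

```text
time_s: 6.25
tcp_pos: [0.5828, -0.1786, 0.0594]
eef_rot: [180.0, 0.0, -166.4]
contact_force: [-3.8, -1.9, 1.5]
gripper_width: 0.0398
gripper_force: 1.7
```

Request:
drive_tool([
  {"x":-0.006,"y":0,"z":0,"spin":0,"fingers":-0.1},
  {"x":-0.012,"y":0,"z":0,"spin":0,"fingers":-0.1},
  {"x":-0.018,"y":0,"z":0,"spin":0,"fingers":-0.1},
  {"x":-0.024,"y":0,"z":0,"spin":0,"fingers":-0.1},
])

```text
time_s: 6.75
tcp_pos: [0.6061, -0.173, 0.0594]
eef_rot: [180.0, 0.0, -166.4]
contact_force: [-1.4, -0.8, -0.5]
gripper_width: 0.0392
gripper_force: 1.0
```

Request:
drive_tool([
  {"x":-0.003,"y":0,"z":0,"spin":0,"fingers":-0.1},
  {"x":-0.006,"y":0,"z":0,"spin":0,"fingers":-0.1},
  {"x":-0.008,"y":0,"z":0,"spin":0,"fingers":-0.1},
])

```text
time_s: 7.12
tcp_pos: [0.6142, -0.1712, 0.0599]
eef_rot: [-180.0, 0.1, -166.4]
contact_force: [-1.8, 0.2, 0.0]
gripper_width: 0.0396
gripper_force: 1.0
```

Request:
drive_tool([
  {"x":-0.002,"y":0,"z":0,"spin":0,"fingers":-0.1},
  {"x":-0.003,"y":0,"z":0,"spin":0,"fingers":-0.1},
])

```text
time_s: 7.38
tcp_pos: [0.6163, -0.1706, 0.0596]
eef_rot: [180.0, -0.0, -166.4]
contact_force: [-1.8, -0.4, -1.5]
gripper_width: 0.0393
gripper_force: 0.8
```

Request:
drive_tool([
  {"x":-0.001,"y":0,"z":0,"spin":0,"fingers":-0.1},
  {"x":-0.002,"y":0,"z":0,"spin":0,"fingers":-0.1},
])

```text
time_s: 7.62
tcp_pos: [0.6181, -0.1701, 0.0595]
eef_rot: [180.0, -0.0, -166.4]
contact_force: [-5.4, -1.2, 2.4]
gripper_width: 0.0397
gripper_force: 3.0
```

Request:
drive_tool([
  {"x":-0.001,"y":0,"z":0,"spin":0,"fingers":-0.1},
  {"x":-0.001,"y":0,"z":0,"spin":0,"fingers":-0.1},
])

```text
time_s: 7.88
tcp_pos: [0.6181, -0.1702, 0.0595]
eef_rot: [180.0, -0.1, -166.4]
contact_force: [-6.1, -2.2, 3.4]
gripper_width: 0.0397
gripper_force: 3.2
```

Request:
drive_tool([
  {"x":-0.001,"y":0,"z":0,"spin":0,"fingers":-0.1},
  {"x":-0.001,"y":0,"z":0,"spin":0,"fingers":-0.1},
])

```text
time_s: 8.12
tcp_pos: [0.6182, -0.1701, 0.0595]
eef_rot: [180.0, -0.2, -166.4]
contact_force: [-8.8, -1.7, 5.9]
gripper_width: 0.0393
gripper_force: 4.6
```

The force rises against the stop. I'll back off and lift, then check the seating.

Request:
drive_tool([
  {"x":0.006,"y":0,"z":0,"spin":0,"fingers":-0.1},
  {"x":0.03,"y":0,"z":0,"spin":0,"fingers":-0.1},
  {"x":0.05,"y":0,"z":-0.03,"spin":0,"fingers":-0.1},
  {"x":0.05,"y":0,"z":-0.08,"spin":0,"fingers":-0.1},
  {"x":0.06,"y":0,"z":-0.13,"spin":0,"fingers":-0.1},
  {"x":0.1,"y":0,"z":-0.16,"spin":0,"fingers":-0.1},
  {"x":0.12,"y":0,"z":-0.16,"spin":0,"fingers":-0.1},
  {"x":0.12,"y":0,"z":-0.16,"spin":0,"fingers":-0.1},
])

```text
time_s: 9.12
tcp_pos: [0.5029, -0.1979, 0.2199]
eef_rot: [-180.0, 0.1, -166.5]
contact_force: [0.2, -0.4, 0.1]
gripper_width: 0.0394
gripper_force: 0.0
```

Run:
```python
from plant import cams
import cv2,numpy as np
from h import *
F=[.6264,-.169,.238]
for n in("scene","side"):
    p=cams.capture(n)["pixels"];cv2.imwrite(f"pics/{n}5.png",p[:,:,::-1])
    for z in(20,28):
        P=[(52+12,38,z+8),(64,-38,z+8),(27,0,z+8),(102,-60,z+8),(102,60,z+8),(2,-45,z+36),(2,45,z+36)]
        print(n,z,(( proj(cam(n),W(F,P))-([205,190] if n=="scene" else [330,215]))*(4.2 if n=="scene" else 3.9)).round().tolist())
a=cv2.imread("pics/scene5.png")[190:270,205:300];b=cv2.imread("pics/side5.png")[215:305,330:430]
a=cv2.resize(a,None,fx=4.2,fy=4.2,interpolation=2);b=cv2.resize(b,None,fx=3.9,fy=3.9,interpolation=2)
c=cv2.resize(cv2.imread("pics/scene5.png")[200:300,325:445],None,fx=2,fy=2,interpolation=2)
o=np.zeros((580,800,3),np.uint8);o[:a.shape[0],:a.shape[1]]=a;o[:b.shape[0],405:405+b.shape[1]]=b;o[370:570,0:240]=c;cv2.imwrite("pics/m5.png",o)
```

```text
scene 20 [[219.0, 248.0], [96.0, 242.0], [167.0, 196.0], [49.0, 292.0], [246.0, 302.0], [97.0, 134.0], [240.0, 141.0]]
scene 28 [[217.0, 241.0], [94.0, 235.0], [166.0, 189.0], [46.0, 285.0], [245.0, 295.0], [95.0, 126.0], [238.0, 133.0]]
side 20 [[185.0, 86.0], [238.0, 174.0], [155.0, 145.0], [314.0, 183.0], [225.0, 47.0], [148.0, 178.0], [89.0, 72.0]]
side 28 [[185.0, 77.0], [239.0, 165.0], [155.0, 136.0], [315.0, 174.0], [226.0, 38.0], [149.0, 169.0], [89.0, 62.0]]
```

View pics/m5.png

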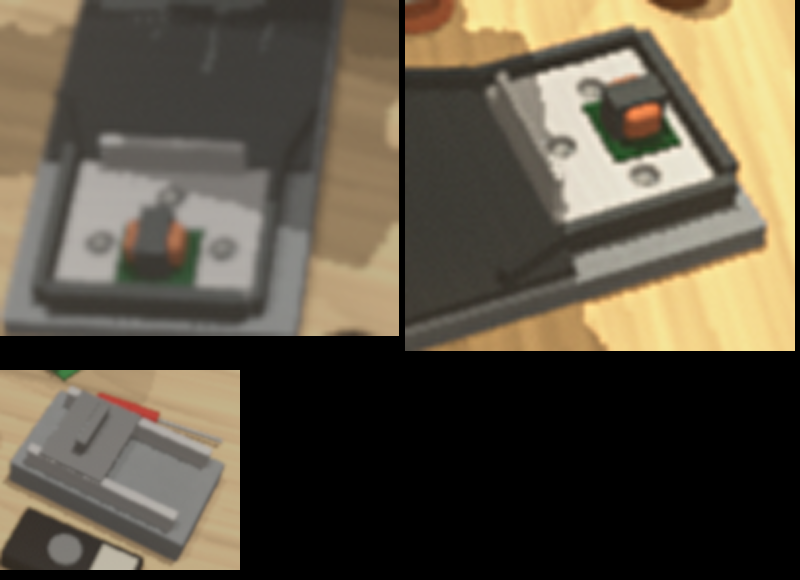

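The carrier is seated. Pins show in all three holes, at (172,195), (99,242) and (223,248), and these match the predictions for the z = 20 mm floor. Now the console: I'll hover past it so that the wrist camera sees the tab.

```bash
python3 go.py K 70 -35 230 180
```

```text
target [0.6469 0.1396 0.23  ] shift [-0.2181  0.2944 -0.0109] spin 0.4576 rows>= 6.0
```

Request:
drive_tool([
  {"x":-0.218,"y":0.294,"z":-0.011,"spin":0.458,"fingers":-0.1},
  {"x":-0.218,"y":0.294,"z":-0.011,"spin":0.458,"fingers":-0.1},
  {"x":-0.218,"y":0.294,"z":-0.011,"spin":0.458,"fingers":-0.1},
  {"x":-0.218,"y":0.294,"z":-0.011,"spin":0.458,"fingers":-0.1},
  {"x":-0.218,"y":0.294,"z":-0.011,"spin":0.458,"fingers":-0.1},
  {"x":-0.218,"y":0.294,"z":-0.011,"spin":0.458,"fingers":-0.1},
  {"x":-0.218,"y":0.294,"z":-0.011,"spin":0.458,"fingers":-0.1},
  {"x":-0.218,"y":0.294,"z":-0.011,"spin":0.458,"fingers":-0.1},
  {"x":-0.218,"y":0.294,"z":-0.011,"spin":0.458,"fingers":-0.1},
  {"x":-0.218,"y":0.294,"z":-0.011,"spin":0.458,"fingers":-0.1},
])

```text
time_s: 10.48
tcp_pos: [0.6465, 0.1382, 0.2308]
eef_rot: [180.0, 0.0, 167.3]
contact_force: [-0.7, -0.8, 0.6]
gripper_width: 0.0393
gripper_force: 0.0
```

```bash
python3 look.py w6
python3 - <<'E'
from h import *
d=np.load("w6.npz");C=(d["K"],d["e"],d["M"])
print(proj(C,W([.5863,.1891,-.2209],[(-35,-36,102),(35,-36,102),(-70,-120,45),(-70,120,45),(70,-120,45)])).round())
E
```

```text
[[318.  73.]
 [318. 159.]
 [231.  42.]
 [480.  42.]
 [241. 184.]]
```

View pics/w6.png

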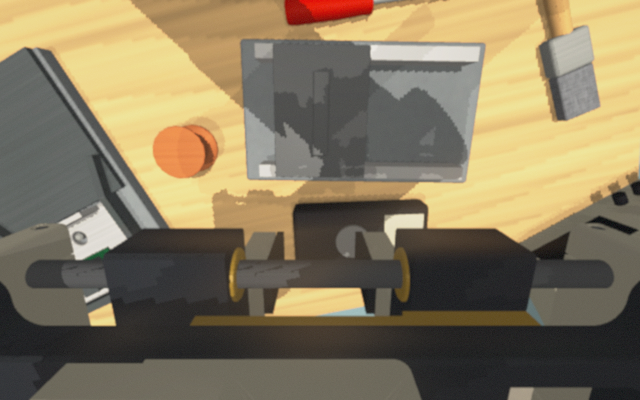

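The wrist view shows the deck corners at (241,40), (485,43), (247,180) and (467,181). The tab top runs from about (322,70) to (322,156) and the spool is at (182,152). I'll refit with these.

```bash
python3 - <<'E'
from h import *
d=np.load("w6.npz");C=(d["K"],d["e"],d["M"])
P=[(-70,-120,45),(-70,120,45),(70,-120,45),(70,120,45),(-35,-50,102),(35,-50,102)]
u=np.array([(241,40),(485,43),(247,180),(467,181),(322,70),(322,156)])
def f(v):
    Q=np.array(P,float);Q[4:,1]+=v[3]*1000;return (proj(C,W(v,Q))-u).ravel()
s=least_squares(f,[.586,.189,-.22,.01],loss="soft_l1");print(s.x.round(4),f(s.x).round(1))
K=s.x[:3].round(4).tolist()
t=open("go.py").read().replace("K=[.5863,.1891,-.2209]",f"K={K}");open("go.py","w").write(t)
E
python3 go.py K 0 -43 180 180;python3 go.py K 0 -43 106 180
```

```text
[ 0.586   0.1958 -0.232   0.0105] [-2.4 -1.4  2.7 -1.8 -0.5  1.1  0.5  2.1  0.5  0.3 -0.5  0.4]
target [0.5761 0.154  0.18  ] shift [ 0.0722 -0.0002  0.0509] spin 0.0097 rows>= 2.0
target [0.5761 0.154  0.106 ] shift [ 0.0722 -0.0002  0.1249] spin 0.0097 rows>= 3.0
```

Request:
drive_tool([
  {"x":0.04,"y":0.001,"z":0.02,"spin":0.01,"fingers":-0.1},
  {"x":0.072,"y":0.001,"z":0.05,"spin":0.01,"fingers":-0.1},
  {"x":0.072,"y":0.001,"z":0.09,"spin":0.01,"fingers":-0.1},
  {"x":0.072,"y":0.001,"z":0.11,"spin":0.01,"fingers":-0.1},
  {"x":0.072,"y":0.001,"z":0.125,"spin":0.01,"fingers":-0.1},
  {"x":0.072,"y":0.001,"z":0.125,"spin":0.01,"fingers":-0.1},
])

```text
time_s: 11.28
tcp_pos: [0.5762, 0.1553, 0.1049]
eef_rot: [-179.9, -0.1, 166.7]
contact_force: [-0.7, -1.2, -0.0]
gripper_width: 0.0394
gripper_force: 0.0
```

Request:
drive_tool([
  {"x":0,"y":0.008,"z":0,"spin":0,"fingers":-0.1},
  {"x":0,"y":0.016,"z":0,"spin":0,"fingers":-0.1},
  {"x":0,"y":0.024,"z":0,"spin":0,"fingers":-0.1},
  {"x":0,"y":0.032,"z":0,"spin":0,"fingers":-0.1},
  {"x":0,"y":0.04,"z":0,"spin":0,"fingers":-0.1},
  {"x":0,"y":0.048,"z":0,"spin":0,"fingers":-0.1},
  {"x":0,"y":0.056,"z":0,"spin":0,"fingers":-0.1},
  {"x":0,"y":0.064,"z":0,"spin":0,"fingers":-0.1},
  {"x":0,"y":0.072,"z":0,"spin":0,"fingers":-0.1},
  {"x":0,"y":0.08,"z":0,"spin":0,"fingers":-0.1},
])

```text
time_s: 12.52
tcp_pos: [0.595, 0.2343, 0.1055]
eef_rot: [-180.0, -0.0, 166.7]
contact_force: [1.1, -2.4, 0.1]
gripper_width: 0.0396
gripper_force: 0.9
```

Request:
drive_tool([
  {"x":0,"y":0.004,"z":0,"spin":0,"fingers":-0.1},
  {"x":0,"y":0.007,"z":0,"spin":0,"fingers":-0.1},
])

```text
time_s: 12.78
tcp_pos: [0.5965, 0.2408, 0.1055]
eef_rot: [-180.0, -0.0, 166.8]
contact_force: [-0.5, -1.6, -0.2]
gripper_width: 0.0395
gripper_force: 0.8
```

Request:
drive_tool([
  {"x":0,"y":0.002,"z":0,"spin":0,"fingers":-0.1},
  {"x":0,"y":0.004,"z":0,"spin":0,"fingers":-0.1},
])

```text
time_s: 13.02
tcp_pos: [0.5973, 0.2444, 0.1055]
eef_rot: [-180.0, -0.0, 166.7]
contact_force: [-0.3, -1.7, 1.0]
gripper_width: 0.0396
gripper_force: 0.8
```

Request:
drive_tool([
  {"x":0,"y":0.002,"z":0,"spin":0,"fingers":-0.1},
  {"x":0,"y":0.003,"z":0,"spin":0,"fingers":-0.1},
])

```text
time_s: 13.28
tcp_pos: [0.5977, 0.2461, 0.1054]
eef_rot: [-179.9, -0.0, 166.7]
contact_force: [1.5, -9.3, 0.9]
gripper_width: 0.039
gripper_force: 4.1
```

Request:
drive_tool([
  {"x":0,"y":0.002,"z":0,"spin":0,"fingers":-0.1},
  {"x":0,"y":0.002,"z":0,"spin":0,"fingers":-0.1},
])

```text
time_s: 13.52
tcp_pos: [0.5977, 0.2462, 0.1053]
eef_rot: [-179.7, -0.1, 166.7]
contact_force: [0.8, -12.9, 3.2]
gripper_width: 0.0393
gripper_force: 6.0
```

The cover is fully open against its stop, which gives the button as 103 mm back along −y. Back off, lift, close the fingers and go above it.

Request:
drive_tool([
  {"x":0,"y":-0.01,"z":0,"spin":0,"fingers":-0.1},
  {"x":0,"y":-0.012,"z":-0.03,"spin":0,"fingers":-0.1},
  {"x":0,"y":-0.015,"z":-0.055,"spin":0,"fingers":-0.1},
  {"x":0,"y":-0.06,"z":-0.055,"spin":0,"fingers":-1},
  {"x":0,"y":-0.105,"z":-0.055,"spin":0,"fingers":-1},
  {"x":0,"y":-0.105,"z":-0.055,"spin":0,"fingers":-1},
  {"x":0,"y":-0.105,"z":-0.03,"spin":0,"fingers":-1},
  {"x":0,"y":-0.105,"z":0,"spin":0,"fingers":-1},
  {"x":0,"y":-0.105,"z":0,"spin":0,"fingers":-1},
])

```text
time_s: 14.65
tcp_pos: [0.5733, 0.1471, 0.1037]
eef_rot: [-179.9, -0.2, 166.8]
contact_force: [0.9, 0.6, -0.6]
gripper_width: 0.0003
gripper_force: 0.0
```

```bash
python3 go.py K 0 -50 87 180
```

```text
target [0.5745 0.1471 0.087 ] shift [-0.0012  0.0003  0.0167] spin 0.0008 rows>= 1.0
```

Request:
drive_tool([
  {"x":0,"y":0,"z":0.012,"spin":0,"fingers":-1},
  {"x":0,"y":0,"z":0.018,"spin":0,"fingers":-1},
  {"x":0,"y":0,"z":0.022,"spin":0,"fingers":-1},
  {"x":0,"y":0,"z":0.023,"spin":0,"fingers":-1},
])

```text
time_s: 15.15
tcp_pos: [0.5747, 0.1474, 0.0829]
eef_rot: [180.0, 0.0, 166.8]
contact_force: [-1.9, 1.0, 3.8]
gripper_width: 0.0004
gripper_force: 1.7
```

Request:
drive_tool([
  {"x":0,"y":0,"z":0.001,"spin":0,"fingers":-1},
  {"x":0,"y":0,"z":0.002,"spin":0,"fingers":-1},
])

```text
time_s: 15.4
tcp_pos: [0.5747, 0.1474, 0.081]
eef_rot: [180.0, 0.0, 166.8]
contact_force: [-2.3, 1.5, 4.4]
gripper_width: 0.0003
gripper_force: 2.2
```

Request:
drive_tool([
  {"x":0,"y":0,"z":0.001,"spin":0,"fingers":-1},
  {"x":0,"y":0,"z":0.002,"spin":0,"fingers":-1},
])

```text
time_s: 15.65
tcp_pos: [0.5748, 0.1474, 0.08]
eef_rot: [180.0, 0.1, 166.8]
contact_force: [-8.3, 2.0, 21.1]
gripper_width: 0.0003
gripper_force: 10.4
```

The button bottomed at tip height 61 mm with 21 N. Release it, then straddle the tab again.

Request:
drive_tool([
  {"x":0,"y":0,"z":-0.01,"spin":0,"fingers":-1},
  {"x":0,"y":0,"z":-0.05,"spin":0,"fingers":-1},
  {"x":0,"y":0,"z":-0.085,"spin":0,"fingers":-0.1},
  {"x":0,"y":0.045,"z":-0.085,"spin":0,"fingers":-0.1},
  {"x":0,"y":0.09,"z":-0.085,"spin":0,"fingers":-0.1},
  {"x":0,"y":0.09,"z":-0.085,"spin":0,"fingers":-0.1},
  {"x":0,"y":0.09,"z":-0.06,"spin":0,"fingers":-0.1},
  {"x":0,"y":0.09,"z":-0.035,"spin":0,"fingers":-0.1},
  {"x":0,"y":0.09,"z":-0.028,"spin":0,"fingers":-0.1},
  {"x":0,"y":0.09,"z":-0.028,"spin":0,"fingers":-0.1},
])

```text
time_s: 16.9
tcp_pos: [0.5951, 0.2342, 0.1064]
eef_rot: [-179.9, -0.0, 166.7]
contact_force: [0.1, -0.4, 0.4]
gripper_width: 0.0396
gripper_force: 0.0
```

Now slide it closed: about 12.7 mm of slack plus 90 mm.

Request:
drive_tool([
  {"x":0,"y":-0.01,"z":0,"spin":0,"fingers":-0.1},
  {"x":0,"y":-0.019,"z":0,"spin":0,"fingers":-0.1},
  {"x":0,"y":-0.028,"z":0,"spin":0,"fingers":-0.1},
  {"x":0,"y":-0.037,"z":0,"spin":0,"fingers":-0.1},
  {"x":0,"y":-0.046,"z":0,"spin":0,"fingers":-0.1},
  {"x":0,"y":-0.055,"z":0,"spin":0,"fingers":-0.1},
  {"x":0,"y":-0.064,"z":0,"spin":0,"fingers":-0.1},
  {"x":0,"y":-0.073,"z":0,"spin":0,"fingers":-0.1},
  {"x":0,"y":-0.082,"z":0,"spin":0,"fingers":-0.1},
  {"x":0,"y":-0.09,"z":0,"spin":0,"fingers":-0.1},
])

```text
time_s: 18.15
tcp_pos: [0.5743, 0.1465, 0.1065]
eef_rot: [-180.0, -0.0, 166.7]
contact_force: [-0.0, 2.1, 1.7]
gripper_width: 0.0397
gripper_force: 0.9
```

Request:
drive_tool([
  {"x":0,"y":-0.005,"z":0,"spin":0,"fingers":-0.1},
  {"x":0,"y":-0.009,"z":0,"spin":0,"fingers":-0.1},
])

```text
time_s: 18.4
tcp_pos: [0.5722, 0.1381, 0.1065]
eef_rot: [-180.0, -0.0, 166.7]
contact_force: [-0.4, 1.7, 0.8]
gripper_width: 0.0397
gripper_force: 0.8
```

Request:
drive_tool([
  {"x":0,"y":-0.003,"z":0,"spin":0,"fingers":-0.1},
  {"x":0,"y":-0.005,"z":0,"spin":0,"fingers":-0.1},
])

```text
time_s: 18.65
tcp_pos: [0.5711, 0.1334, 0.1065]
eef_rot: [-180.0, -0.0, 166.8]
contact_force: [-0.6, 4.3, 2.3]
gripper_width: 0.0397
gripper_force: 2.8
```

Request:
drive_tool([
  {"x":0,"y":-0.002,"z":0,"spin":0,"fingers":-0.1},
  {"x":0,"y":-0.003,"z":0,"spin":0,"fingers":-0.1},
])

```text
time_s: 18.9
tcp_pos: [0.5712, 0.1332, 0.1065]
eef_rot: [179.8, 0.1, 166.8]
contact_force: [-1.9, 14.9, -2.7]
gripper_width: 0.0399
gripper_force: 7.3
```

Request:
drive_tool([
  {"x":0,"y":0.012,"z":0,"spin":0,"fingers":-0.1},
  {"x":0,"y":0.015,"z":-0.01,"spin":0,"fingers":-0.1},
  {"x":0,"y":0.015,"z":-0.06,"spin":0,"fingers":-0.1},
  {"x":0,"y":0.015,"z":-0.12,"spin":0,"fingers":-0.1},
  {"x":0.05,"y":0.015,"z":-0.15,"spin":0,"fingers":-0.1},
  {"x":0.06,"y":0.015,"z":-0.15,"spin":0,"fingers":-0.1},
  {"x":0.06,"y":0.015,"z":-0.15,"spin":0,"fingers":-0.1},
])

```text
time_s: 19.77
tcp_pos: [0.5151, 0.1588, 0.2571]
eef_rot: [180.0, 0.0, 166.8]
contact_force: [1.1, -0.9, 0.3]
gripper_width: 0.0394
gripper_force: 0.0
```

The stop-to-stop travel less the slack is 90 mm, so the cover went from fully open to fully closed. A numeric check of the carrier area and the rest against earlier images comes before handing in.

Run:
```python
from plant import cams,r
import cv2,numpy as np
p=cams.capture("side")["pixels"][:,:,::-1];q=cv2.imread("pics/side5.png");z=cv2.imread("pics/side0.png")
g=lambda a:cv2.cvtColor(np.ascontiguousarray(a),cv2.COLOR_BGR2GRAY).astype(float)
for n,(x0,y0,x1,y1) in dict(carrier=(345,225,420,290),spool=(318,196,346,224),jar=(388,184,414,218),meter=(360,146,392,190),driver=(282,145,295,186),trafo=(328,342,370,384)).items():
    d=[(g(p)[y0:y1,x0:x1],g(w)[y0:y1,x0:x1]) for w in(q,z)]
    # shift by phase correlation
    print(n,[tuple(np.round(cv2.phaseCorrelate(b,a)[0],1)) for a,b in d])
```

```text
carrier [(np.float64(0.5), np.float64(-0.0)), (np.float64(0.5), np.float64(-0.0))]
spool [(np.float64(-1.3), np.float64(0.1)), (np.float64(0.3), np.float64(0.5))]
jar [(np.float64(0.5), np.float64(-0.1)), (np.float64(0.5), np.float64(-0.1))]
meter [(np.float64(0.1), np.float64(0.5)), (np.float64(-0.0), np.float64(0.5))]
driver [(np.float64(-0.0), np.float64(0.3)), (np.float64(0.5), np.float64(0.3))]
trafo [(np.float64(0.5), np.float64(0.5)), (np.float64(0.5), np.float64(0.5))]
```

Nothing has shifted beyond shadow changes, so I'm handing in.

```bash
python3 -c "
from plant import r
print(r.close_job())"
```

```text
the job is handed in; nothing more can be done
None
```

The carrier is seated in the nest, the button was pressed fully down and released, and the cover is closed again; the first push briefly jammed on a lead-in guide at about 40 N on the fingertips, and the job was handed in at about 20 s with no verdict shown.

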